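# Tuck the cover strip under the splash flap and hold it down

### The job

Fit the loose metal cover strip onto the drip board: lay it on the board and slide its long plain edge under the hinged splash flap until it is fully home against the stop bar, without lifting the flap on the way. Finish while still holding the strip in the gripper and pressing it flat on the board with roughly 10 N, as if someone were about to screw it down; do not let go. Leave the timer, tape, vial and small beaker where they are.

Things in the scene. Friction and masses are not known exactly. Their poses are not given: they have to be found in the camera images.
- drip_board: Grey plastic board fixed to the bench, 170 (x) x 190 (y) x 12 mm thick. Origin: centre of its underside; +x runs from the open front edge to the flap's hinge, y along the hinge, z up. Bare and flat from x -85 to 10 mm. Behind that: the splash flap over x 12 to 73 mm, and two side cheeks (x 10 to 82 mm, top at z 32 mm) with inner faces at y +80 and -80 mm.
- board_home (a point): Middle of the front face of the stop bar under the flap, on the board's top face (board x 45, y 0, z 12 mm; the bar's top is at z 19 mm). The middle of the strip's plain edge belongs here. Board axes.
- splash_flap (a joint): Angle of the splash flap: flat aluminium, 152 mm wide (y), 60 deep, 4 thick, hinged along y at board x 73, z 25 mm. 0 = down and level (its start), resting on a stop of its hinge with the underside 9 mm above the board's top face; grows as it lifts, to 1.3 rad. Light weight and a weak spring hold it down: about 1 N at its edge lifts it.
- flap_edge (a point): Middle of the flap's free front edge (rounded lip), at underside height: board x 13 mm, y 0, z 21 mm with the flap down. Board axes while the flap is down.
- cover_strip: Loose aluminium strip, about 0.17 kg, flat on the bench, fin up: plate 100 (x) x 140 (y) x 5 mm with an upright fin to grip across its thickness: 10 thick (x), 80 long (y), centred at x -32 mm, from z 5 to 42 mm. Origin: centre of the plate's underside; +x from the fin to the plain edge that goes under the flap. When home: x along the board's x, origin at board x -5, z 12 mm.
- strip_edge (a point): Middle of the strip's plain edge, at the underside (strip x +50 mm, y 0, z 0). Strip axes. Under the flap the plate has 4 mm to spare above it, and 10 mm at each side cheek.
- strip_fin (a point): Middle of the top of the strip's fin (strip x -32 mm, y 0, z 42 mm). Strip axes. With the strip home the fin's middle is 50 mm in front of the flap's edge.
- timer: bench timer, 58x66x20 mm, a bystander; origin at the centre of its underside.
- tape_roll: roll of paper tape lying flat, 90x90x18 mm, a bystander; origin at the centre of its underside.
- vial: 20 ml capped vial standing upright, 24x24x56 mm, a bystander; origin at the centre of its underside.
- small_beaker: small glass beaker, 55x61x56 mm, a bystander; origin at the centre of its underside.

How it is judged:
By the outcome, as a careful person would: the job done as asked, in the order asked, and still so for the second after the job is handed in, while the arm keeps its last pose, push and grip.
It also fails if it takes over 42 s, if anything falls off the work surface, if the arm or the gripper's body presses on something with over 40 N, if the wrist force passes 120 N, or if a joint passes its speed limit or range.

### The arm

A 7-joint arm with a two-finger parallel gripper is mounted at the origin on a cart in front of the work surface, level with it; the furniture and walls round the work are solid. World frame = base frame: x ahead of the robot, y to its left, z up, the work surface at z = 0. Lengths are in m, angles in rad, forces in N, time in s.
With the tool pointing down it reaches from about 0.425 to 1.025 m from the base axis. Payload 9.4 kg.
Tool frame: the origin (TCP) lies between the finger pads; the fingertips stand arm.tips_ahead ahead of it and the grasp point (between the pads) lies 2 mm behind it (arm.tips_ahead is the distance from the TCP to the fingertips, in m); z points along the fingers, y is the line along which they close (so a half turn about z gives the same grasp; the last joint's range is limited). The gripper opens to 93 mm and grips with 3 to 60 N. Pads are 15 mm wide; open, the fingers measure 128 mm over their backs; the gripper's body (75 mm by 188 mm) begins 65 mm behind the grasp point.
Start: joints at [-1.321, 0.599, -0.003, 1.599, 0.002, 0.943, -0.08], TCP at [0.233, 0.687, 0.236] pointing down, gripper open.
Joint ranges: [-2.57, 2.57], [-0.35, 1.97], [-1.29, 1.29], [0.11, 2.56], [-1.05, 4.19], [0.11, 1.86], [-2.63, 2.63]. Speed limits (rad/s): [2.22, 2.22, 3.01, 3.01, 3.14, 3.14, 3.14].

### API

Orientations are given as a unit quaternion [x, y, z, w].
In Python, from station import arm gives the robot as it stands. The module is installed in compiled form; this text tells all that it offers.
- The arm moves only by the shell command python3 -m crank 'ROWS'. ROWS is JSON, a list that holds one entry, the list of rows, each a list of 7 numbers: the shift along the tool's x, y, z in m, then the turn, a rotation vector about the tool's x, y, z in rad, then the closure, from -1 (fully open) to 1 (shut). A call has exactly 5 rows; each row shifts and turns the commanded pose from where the row before left it, along the tool's axes as they then stand; what a row does not reach is not made up. A row lasts 1/12 s, in which the tool goes at most 41.7 mm and 7.16 degrees, less where a joint would pass 70% of its speed; a pose out of reach is approached as far as the arm can. A call is refused whole if a number of a shift passes 0.0417 or a number of a turn 0.125, either way. A call with a gripper value outside its range is refused whole. The fingers move at their own pace and stop on an object; the grip force is fixed at half the most. Time passes only in rows, so rows that do not move let the fingers close, or fill a call up. It gives the time, the measured TCP pose, the force, the opening and the grip force at its end, in the units of the state.
- arm.sense(): the state, without advancing time (a new reading comes with each control period).
- arm.read_camera(name): name is "scene" or "top" or "wrist"; returns (picture, depth): 480x640x3 uint8, red, green, blue; 480x640 float32, m along the optical axis (not along the pixel's ray), 0 where there is no reading.
- arm.camera_params(name): a dict with "fx", "fy", "cx", "cy" (pixels), "R" (3x3) and "t" (3): a world point X has camera coordinates R X + t. Camera axes: x right, y down, z forward; pixel columns grow to the right and rows downward; lengths in m; the calibration is good to about 2 mm. A picture is of the moment at which its call begins: read the wrist's pose just before it. camera_params takes no time and is no camera call; for the wrist camera it gives the pose at the moment of the call.
- arm.sign_off(): hands the job in; it is judged then, once.
Trained networks look in the newest picture that a camera, given by its name, has taken for a name from the list of things; names that differ only in an ending like _2 or _b are one class to them, and where a whole thing is asked for, a point or a joint stands for the part that bears it (a point fixed in the world has none). Each returns a list of dicts, best first, with "score" (0 to 1); they miss things now and then, are a little off and sometimes report something else, mostly with a low value. They report only what shows in the picture. A call takes as long as a camera call.
- arm.regions_of(camera, thing): "region" (480x640 bool, what is visible of it) and "location" ([column, row] in pixels, amid what is visible of it).
- arm.tip_of(camera, thing): "location" ([column, row] in pixels: a listed point, or the origin of a listed thing).
The state is a dict: "time": time; "joint_positions": joint angles; "joint_vel": joint speeds; "joint_efforts": joint torques, N m; "tool_pos": TCP position; "tcp_rot": TCP orientation; "wrist_force": force on the tool from outside, world axes, zero at the start; "torque": the same for the moment, N m; "width": finger opening in m; "finger_force": force on a finger pad.
Only numpy, scipy, OpenCV 4.12 (cv2) and the standard library are available. Lean on these libraries where they do the work, as an engineer would, in place of code of your own. Each camera call takes 0.05 s, during which the arm holds its last target. There are 200 camera calls.

## Working session

There is one attempt and no reset: what is moved stays moved. The work goes in short steps, Python scripts to look and compute and a shell command to move; the robot and the scene stay as the last step left them, time stands still between calls to the robot, and variables do not carry over. Pictures are saved under pics/ and viewed, at most 10 in all, crops included, and the job is handed in when it is done.

```bash
mkdir -p pics; cat > h.py <<'E'
import numpy as np, cv2
from station import arm
from scipy.spatial.transform import Rotation as Ro
def cam(n):
    p=arm.camera_params(n); im,d=arm.read_camera(n); return p,im,d
def px2w(p,u,v,d=None,z=None):
    R=np.array(p["R"]);t=np.array(p["t"])
    r=np.array([(u-p["cx"])/p["fx"],(v-p["cy"])/p["fy"],1.])
    c=-R.T@t; w=R.T@r
    s=d if d is not None else (z-c[2])/w[2]
    return c+s*w
def save(n,im): cv2.imwrite("pics/"+n,cv2.cvtColor(im,cv2.COLOR_RGB2BGR))
def cloud(p,d,m):
    v,u=np.nonzero(m&(d>0)); z=d[v,u]
    R=np.array(p["R"]);t=np.array(p["t"])
    X=np.c_[(u-p["cx"])/p["fx"]*z,(v-p["cy"])/p["fy"]*z,z]
    return (X-t)@R
E
python3 - <<'E'
from h import *
s=arm.sense(); print(s, arm.tips_ahead)
for n in("top","scene"):
    p,im,d=cam(n); save(n+"0.png",im)
    for th in("cover_strip","drip_board","strip_fin","strip_edge","board_home","flap_edge","splash_flap","timer","tape_roll","vial","small_beaker"):
        r=arm.tip_of(n,th)[:1] if th in("strip_fin","strip_edge","board_home","flap_edge") else arm.regions_of(n,th)[:1]
        for q in r:
            u,v=q["location"]; o=[n,th,round(q["score"],2),[round(u),round(v)]]
            if "region" in q:
                X=cloud(p,d,q["region"]); o+= [np.median(X,0).round(3),np.percentile(X,3,axis=0).round(3),np.percentile(X,97,axis=0).round(3)]
            else: o+=[px2w(p,u,v,d=d[int(v),int(u)]).round(3)]
            print(*o)
E
```

```text
{'time': 0.0, 'joint_positions': array([-1.32069542,  0.6001222 , -0.00251782,  1.60013685,  0.00181387,
        0.94290809, -0.07980076]), 'joint_vel': array([-0.00127036, -0.00065562, -0.00128714, -0.00022714,  0.00013189,
        0.001454  , -0.00037218]), 'joint_efforts': array([-1.34533497e-03, -7.65090895e+01,  1.49688452e+00, -2.52324200e+01,
       -5.23825537e-02,  1.70102448e-02,  1.57430613e-04]), 'tool_pos': array([0.23261878, 0.68617119, 0.23475995]), 'tcp_rot': array([ 1.62652087e-01,  9.86683171e-01, -7.85245705e-04, -4.35516099e-05]), 'wrist_force': array([-1.23904375,  1.24152389, -0.04010736]), 'torque': array([-0.00646259, -0.00864764,  0.07422224]), 'finger_force': 0.0, 'width': 0.09273432867059561} 0.017
top cover_strip 0.92 [336, 234] [0.515 0.129 0.006] [ 0.456  0.064 -0.003] [0.577 0.196 0.042]
top drip_board 0.96 [250, 232] [0.509 0.372 0.016] [0.43  0.283 0.005] [0.586 0.461 0.033]
top strip_fin 0.58 [341, 238] [0.488 0.113 0.041]
top strip_edge 0.77 [322, 217] [0.558 0.165 0.007]
top board_home 0.86 [251, 217] [0.553 0.373 0.026]
top flap_edge 0.66 [249, 22
[... 488 characters left out ...]
 0.059]
scene cover_strip 0.63 [326, 248] [0.505 0.138 0.006] [0.452 0.062 0.002] [0.579 0.199 0.042]
scene strip_fin 0.82 [340, 241] [0.488 0.108 0.034]
scene strip_edge 0.73 [306, 250] [ 0.563  0.161 -0.004]
scene board_home 0.75 [242, 269] [0.535 0.378 0.025]
scene flap_edge 0.77 [247, 271] [0.544 0.359 0.01 ]
scene splash_flap 0.64 [238, 265] [0.555 0.375 0.026] [0.524 0.301 0.022] [0.587 0.443 0.03 ]
scene tape_roll 0.61 [416, 216] [ 0.501 -0.202  0.013] [ 0.459 -0.242  0.003] [ 0.543 -0.157  0.02 ]
scene vial 0.54 [398, 232] [ 0.424 -0.043  0.028] [ 0.417 -0.069  0.001] [ 0.463 -0.036  0.057]
scene small_beaker 0.75 [166, 298] [0.505 0.579 0.039] [0.494 0.552 0.006] [0.544 0.6   0.056]
```

```bash
python3 - <<'E'
from h import *
p,im,d=cam("top"); 
c=cv2.resize(im[190:280,170:470],(800,240),interpolation=cv2.INTER_CUBIC); save("crop1.png",c)
def rect(X,lab):
    r=cv2.minAreaRect(X[:,:2].astype(np.float32)); print(lab,np.round(r[0],4),np.round(r[1],4),round(r[2],2))
r=arm.regions_of("top","cover_strip")[0]["region"]; X=cloud(p,d,r)
rect(X[X[:,2]<.015],"strip"); F=X[X[:,2]>.032]; rect(F,"fin"); print(len(F), F.mean(0))
r=arm.regions_of("top","drip_board")[0]["region"]; rect(cloud(p,d,r),"board")
r=arm.regions_of("top","splash_flap")[0]["region"]; rect(cloud(p,d,r),"flap")
print(p["R"],p["t"],p["fx"])
E
```

```text
Traceback (most recent call last):
IndexError: list index out of range
```

View pics/crop1.png

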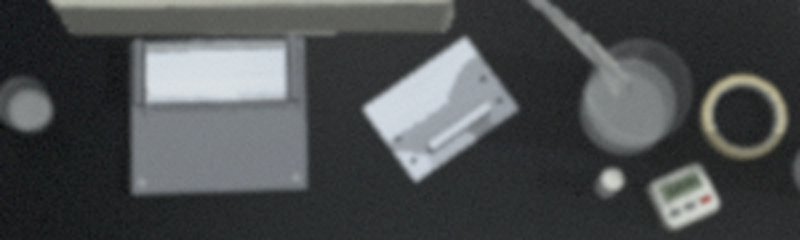

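```bash
python3 - <<'E'
from h import *
p,im,d=cam("top"); 
def rect(X,lab):
    r=cv2.minAreaRect(X[:,:2].astype(np.float32)); print(lab,np.round(r[0],4),np.round(r[1],4),round(r[2],2),len(X))
H=cloud(p,d,np.ones(d.shape,bool)); 
for n in("cover_strip","drip_board","splash_flap"):
    q=arm.regions_of("top",n)
    if not q: print("miss",n); continue
    X=cloud(p,d,q[0]["region"])
    if n=="cover_strip":
        rect(X[X[:,2]<.015],"plate"); F=X[X[:,2]>.032]; rect(F,"fin"); print(F.mean(0))
    else: rect(X,n)
# obstacle map, max heights in 5cm cells (cm)
x0=np.arange(.3,.85,.05); y0=np.arange(.75,-.3,-.05)
print("y", *[f"{y:5.2f}" for y in y0])
for x in x0[::-1]:
    print(f"{x:.2f}",*[ (lambda m: f"{H[m,2].max()*100:5.0f}" if m.any() else "    -")((abs(H[:,0]-x)<.025)&(abs(H[:,1]-y)<.025)) for y in y0])
p,im,d=cam("scene"); save("scene1.png",im)
E
```

```text
plate [0.5179 0.1284] [0.1051 0.1449] 33.39 1495
fin [0.4897 0.1105] [0.0108 0.08  ] 34.53 105
[0.48942131 0.11105014 0.04188191]
drip_board [0.5121 0.372 ] [0.1741 0.1905] 0.97 3739
splash_flap [0.5552 0.3759] [0.0668 0.1538] 1.98 1123
y  0.75  0.70  0.65  0.60  0.55  0.50  0.45  0.40  0.35  0.30  0.25  0.20  0.15  0.10  0.05 -0.00 -0.05 -0.10 -0.15 -0.20 -0.25
0.80    40    40    40     4    13    17    17    17    17    17    17    16    16    15     4     9    10    10    10    45    45
0.75    40    40    40     5    13    18    84    17    84    82    17    15    15    14     4     5     5     5     4    44    45
0.70    40    40    40     1    14    18    85    92    92    83    18    18    16    15     2     1     1     1     1    44    45
0.65     1     1     1     2    13    85    93    94    94    80    18    23    24    25     1     1     1     1     1    15    13
0.60     2     1     1     1    13    85    82    95    95    17    17    14    24    25    24    20     1     1     2     1     4
0.55     1     1     1     6     6    80   115   116   106     4     1     1     2     1    21    20    14    13     2     3     7
0.50     1     1     1     7     6     1   112   113   102     4     1     2     5     5     2    13    12    13    12     1     3
0.45     1     1     1     1     1     1     2    93     2     2     1     1     5     4     1     1    12    13     3     3    14
0.40     1     1     1     1     1     1     2     1     1     1     2     1     1     1     1     1     7     3     3     1    12
0.35     1     1     1     1     1     1     1     1     1     1     1     1     1     1     1     1     1     1     1     1     1
0.30   -80    61    60   -80   -80   -80   -80   -80   -80   -79   -80   -80   -80   -80   -80   -80   -80   -80   -80   -80   -80
```

View pics/scene0.png

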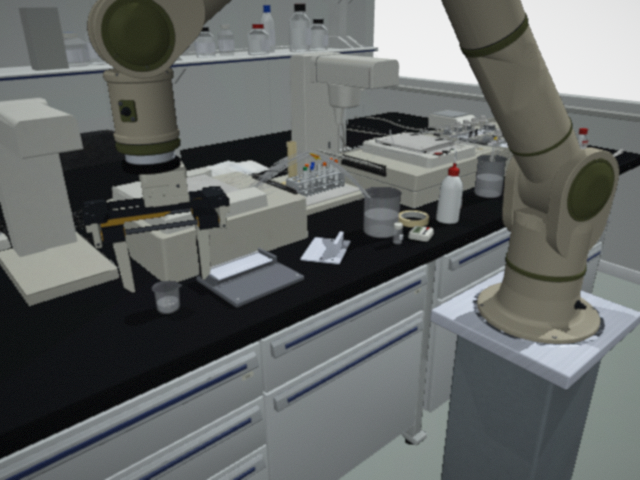

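```bash
python3 - <<'E'
from h import *
p,im,d=cam("top"); print("campos",-np.array(p["R"]).T@np.array(p["t"]))
H=cloud(p,d,np.ones(d.shape,bool))
m=(H[:,2]>.07)&(H[:,2]<.6)&(H[:,0]>.45)&(H[:,0]<.72)&(H[:,1]>-.12)&(H[:,1]<.3)
P=H[m]
for zl in np.arange(.07,.3,.02):
    q=P[(P[:,2]>=zl)&(P[:,2]<zl+.02)]
    if len(q): print(round(zl,2),len(q),"x",np.percentile(q[:,0],[0,10,50,100]).round(3),"y",np.percentile(q[:,1],[0,50,100]).round(3))
q=P[(P[:,2]>.19)]; 
for r in q[np.argsort(q[:,1])][::6]: print(r.round(3),end=";")
print()
B=H[(H[:,2]>.07)&(H[:,1]>.25)&(H[:,1]<.5)&(H[:,2]<.3)&(H[:,0]<.7)]; print("box front x",np.percentile(B[:,0],[0,1,5,20]),B[:,2].max())
c=cv2.resize(im[150:290,300:460],(800,700),interpolation=cv2.INTER_CUBIC)[:600]; save("crop2.png",c)
E
```

```text
campos [0.16209435 0.20394496 1.7334553 ]
0.07 271 x [0.46  0.473 0.559 0.611] y [-0.12  -0.024  0.3  ]
0.09 299 x [0.46  0.493 0.602 0.72 ] y [-0.12   0.112  0.299]
0.11 1524 x [0.458 0.546 0.632 0.72 ] y [-0.12   0.178  0.3  ]
0.13 581 x [0.54  0.61  0.667 0.72 ] y [-0.034  0.199  0.299]
0.15 718 x [0.545 0.618 0.655 0.72 ] y [-0.018  0.271  0.3  ]
0.17 123 x [0.556 0.565 0.661 0.712] y [-0.002  0.224  0.3  ]
0.19 99 x [0.568 0.576 0.648 0.671] y [0.016 0.184 0.216]
0.21 155 x [0.578 0.589 0.634 0.659] y [0.036 0.153 0.197]
0.23 183 x [0.594 0.603 0.617 0.645] y [0.066 0.108 0.166]
[0.568 0.016 0.19 ];[0.57  0.024 0.191];[0.577 0.027 0.198];[0.576 0.032 0.191];[0.583 0.035 0.204];[0.583 0.039 0.214];[0.582 0.043 0.198];[0.585 0.046 0.206];[0.594 0.049 0.215];[0.591 0.053 0.226];[0.594 0.055 0.223];[0.598 0.058 0.227];[0.593 0.061 0.228];[0.599 0.063 0.224];[0.594 0.066 0.232];[0.601 0.069 0.235];[0.597 0.071 0.232];[0.598 0.074 0.238];[0.602 0.077 0.235];[0.611 0.079 0.238];[0.604 0.082 0.235];[0.602 0.084 0.234];[0.618 0.087 0.235];[0.612 0.087 0.245];[0.612 0.09  0.244];[0.613 0.
[... 329 characters left out ...]
];[0.632 0.138 0.226];[0.631 0.141 0.23 ];[0.628 0.143 0.222];[0.64  0.146 0.235];[0.635 0.148 0.226];[0.641 0.151 0.223];[0.639 0.151 0.238];[0.633 0.154 0.23 ];[0.63  0.156 0.224];[0.631 0.159 0.228];[0.645 0.161 0.228];[0.647 0.164 0.222];[0.643 0.166 0.217];[0.638 0.169 0.214];[0.638 0.169 0.224];[0.651 0.171 0.226];[0.645 0.174 0.218];[0.653 0.176 0.22 ];[0.642 0.179 0.203];[0.651 0.182 0.209];[0.657 0.184 0.208];[0.643 0.184 0.209];[0.658 0.189 0.212];[0.657 0.192 0.207];[0.658 0.195 0.205];[0.661 0.197 0.197];[0.662 0.2   0.209];[0.666 0.203 0.199];[0.668 0.205 0.191];[0.667 0.208 0.195];[0.667 0.211 0.195];
box front x [0.5995304  0.60149644 0.60292401 0.61307736] 0.17659209586707753
```

View pics/crop2.png

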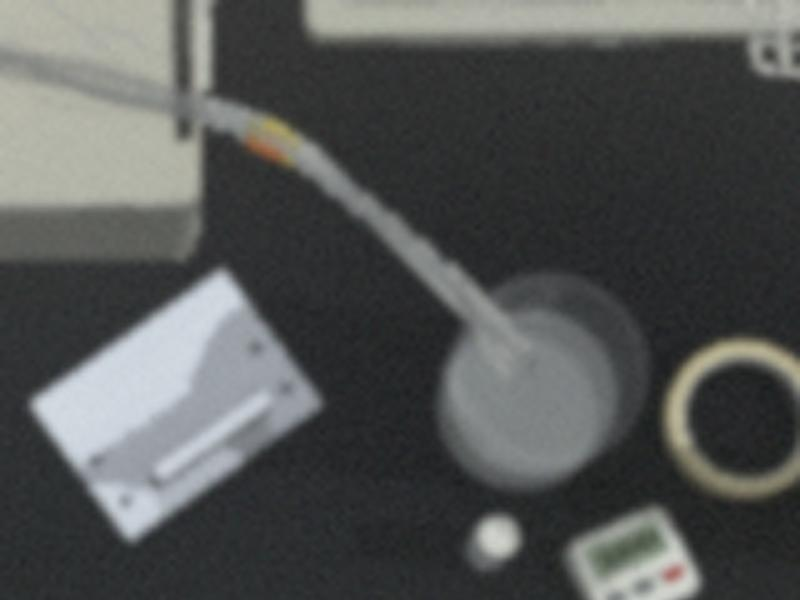

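The tube arch stays at x≥0.59 near the strip and the box front is at x≈0.60, so I'll grip the fin slightly toward its +y end. Moving to a hover point now.

```bash

python3 -m crank '[[[-0.014,-0.015,0,0,0,0,-1],[-0.028,-0.0305,0,0,0,0,-1],[-0.028,-0.0305,0,0,0,0,-1],[-0.028,-0.0305,0,0,0,0,-1],[-0.028,-0.0305,0,0,0,0,-1]]]'
python3 -m crank '[[[-0.028,-0.0305,0,0,0,0,-1],[-0.028,-0.0305,0,0,0,0,-1],[-0.028,-0.0305,0,0,0,0,-1],[-0.028,-0.0305,0,0,0,0,-1],[-0.028,-0.0305,0,0,0,0,-1]]]'
python3 -m crank '[[[-0.028,-0.0305,0,0,0,0,-1],[-0.028,-0.0305,0,0,0,0,-1],[-0.028,-0.0305,0,0,0,0,-1],[-0.028,-0.0305,0,0,0,0,-1],[-0.020,-0.022,0,0,0,0,-1]]]'
```

```text
time: 2.02
tool_pos: [0.3085, 0.5147, 0.2356]
tcp_rot: [0.162, 0.987, 0.0, 0.0]
wrist_force: [1.3, -0.3, 0.3]
width: 0.0926
finger_force: 0.0
time: 2.43
tool_pos: [0.3923, 0.3253, 0.2359]
tcp_rot: [0.163, 0.987, 0.0, 0.0]
wrist_force: [0.9, -0.7, 0.4]
width: 0.0932
finger_force: 0.0
time: 2.85
tool_pos: [0.4716, 0.1448, 0.236]
tcp_rot: [0.164, 0.986, -0.0, 0.001]
wrist_force: [1.2, 0.1, -0.0]
width: 0.0929
finger_force: 0.0
```

```bash

python3 -m crank '[[[0,0,0.015,0,0,0.12,-1],[0,0,0.015,0,0,0.12,-1],[0,0,0.015,0,0,0.12,-1],[0,0,0.015,0,0,0.12,-1],[0,0,0.015,0,0,0.12,-1]]]'
python3 -m crank '[[[0,0,0,0,0,0.04,-1],[0,0,0,0,0,0,-1],[0,0,0,0,0,0,-1],[0,0,0,0,0,0,-1],[0,0,0,0,0,0,-1]]]'
cat > meas.py <<'E'
from h import *
import sys
p=arm.camera_params("wrist"); im,d=arm.read_camera("wrist"); save(sys.argv[1],im)
s=arm.sense(); M=Ro.from_quat(s["tcp_rot"]).as_matrix(); print("tcp",s["tool_pos"].round(4),M[:,1].round(4),"yang",np.degrees(np.arctan2(M[1,1],M[0,1])).round(2))
for n in sys.argv[2:]:
    q=arm.regions_of("wrist",n)
    if not q: print("miss",n); continue
    X=cloud(p,d,q[0]["region"])
    zc=dict(cover_strip=(-.01,.015),fin=(.03,.05)).get(n,(-.01,.04))
    for lab,a,b in((n,-.02,.1),(n+" low",-.02,.015),(n+" mid",.02,.03),(n+" hi",.034,.07)):
        Y=X[(X[:,2]>a)&(X[:,2]<b)].astype(np.float32)
        if len(Y)<50: continue
        r=cv2.minAreaRect(Y[:,:2]); print(lab,len(Y),"c",np.round(r[0],4),"size",np.round(r[1],4),"ang",round(r[2],2),"mean",Y.mean(0).round(4),"zmed",np.median(Y[:,2]).round(4))
E
python3 meas.py w1.png cover_strip
```

```text
time: 3.27
tool_pos: [0.4708, 0.1482, 0.1602]
tcp_rot: [0.45, 0.893, 0.0, 0.0]
wrist_force: [0.0, 0.1, -0.8]
width: 0.093
finger_force: 0.0
time: 3.68
tool_pos: [0.4708, 0.1484, 0.1612]
tcp_rot: [0.464, 0.886, 0.0, 0.0]
wrist_force: [-0.4, 0.1, -0.3]
width: 0.0933
finger_force: 0.0
tcp [0.4708 0.1484 0.1611] [0.8226 0.5687 0.0011] yang 34.66Traceback (most recent call last):
  File "meas.py", line 13, in <module>
    r=cv2.minAreaRect(Y[:,:2]); print(lab,len(Y),"c",np.round(r[0],4),"size",np.round(r[1],4),"ang",round(r[2],2),"mean",Y.mean(0).round(4),"zmed",np.median(Y[:,2]).round(4))
cv2.error: OpenCV(4.12.0) /io/opencv/modules/imgproc/src/convhull.cpp:143: error: (-215:Assertion failed) total >= 0 && (depth == CV_32F || depth == CV_32S) in function 'convexHull'
```

View pics/w1.png

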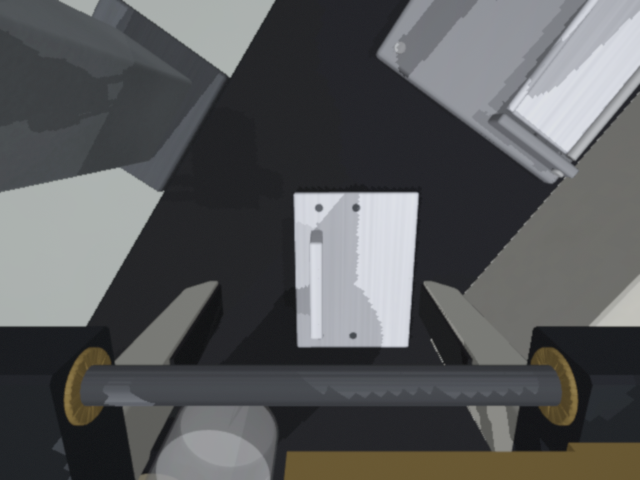

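Wrist view: the strip lies at cols 294–418, rows 192–347, and its fin spans rows 240–338 at col ≈316. The board is at the upper right. Fixing the array layout and measuring.

```bash
sed -i 's/cv2.minAreaRect(Y\[:,:2\])/cv2.minAreaRect(np.ascontiguousarray(Y[:,:2]))/' meas.py; python3 meas.py w2.png cover_strip drip_board splash_flap; python3 - <<'E'
from h import *
q=arm.regions_of("wrist","strip_fin"); print([ (round(a["score"],2),a["location"]) for a in q])
E
```

```text
tcp [0.4707 0.1483 0.161 ] [8.228e-01 5.683e-01 8.000e-04] yang 34.63
cover_strip 18249 c [0.5203 0.1289] size [0.1024 0.1447] ang 34.7 mean [0.5153 0.1349 0.008 ] zmed 0.0055
cover_strip low 16895 c [0.5203 0.1289] size [0.1024 0.1447] ang 34.7 mean [0.5174 0.1364 0.0053] zmed 0.0054
cover_strip hi 1271 c [0.4919 0.112 ] size [0.0094 0.08  ] ang 34.73 mean [0.4906 0.1143 0.0421] zmed 0.0422
drip_board 32403 c [0.518  0.3366] size [0.179  0.1181] ang 1.5 mean [0.521  0.3242 0.0185] zmed 0.0134
drip_board low 17757 c [0.5184 0.3314] size [0.179  0.1075] ang 1.19 mean [0.492  0.3148 0.0122] zmed 0.0123
drip_board mid 13211 c [0.5598 0.3402] size [0.1126 0.0705] ang 89.81 mean [0.5559 0.3404 0.0257] zmed 0.0255
splash_flap 12800 c [0.566  0.3473] size [0.0817 0.099 ] ang 1.18 mean [0.5562 0.3424 0.0256] zmed 0.0255
splash_flap mid 12703 c [0.5579 0.3471] size [0.0654 0.099 ] ang 1.18 mean [0.556  0.3424 0.0257] zmed 0.0255
[(0.92, [354.6, 267.9])]
```

```bash

python3 -m crank '[[[-0.034,-0.003,0,0,0,0,-1],[0,0,0.02,0,0,0,-1],[0,0,0.02,0,0,0,-1],[0,0,0.02,0,0,0,-1],[0,0,0.02,0,0,0,-1]]]'
python3 -m crank '[[[0,0,0.02,0,0,0,-1],[0,0,0.015,0,0,0,-1],[0,0,0.010,0,0,0,-1],[0,0,0.005,0,0,0,-1],[0,0,0,0,0,0,-1]]]'
```

```text
time: 4.45
tool_pos: [0.4876, 0.1185, 0.08]
tcp_rot: [0.465, 0.885, 0.0, 0.0]
wrist_force: [-0.1, -0.1, 0.1]
width: 0.0933
finger_force: 0.0
time: 4.87
tool_pos: [0.4871, 0.1185, 0.0299]
tcp_rot: [0.465, 0.885, -0.0, -0.0]
wrist_force: [0.3, -0.2, 0.8]
width: 0.0931
finger_force: 0.0
```

```bash

python3 -m crank '[[[0,0,0.003,0,0,0,-1],[0,0,0,0,0,0,1],[0,0,0,0,0,0,1],[0,0,0,0,0,0,1],[0,0,0,0,0,0,1]]]'
python3 -m crank '[[[0,0,0,0,0,0,1],[0,0,0,0,0,0,1],[0,0,0,0,0,0,1],[0,0,0,0,0,0,1],[0,0,0,0,0,0,1]]]'
python3 -m crank '[[[0,0,0,0,0,0,1],[0,0,0,0,0,0,1],[0,0,0,0,0,0,1],[0,0,0,0,0,0,1],[0,0,0,0,0,0,1]]]'
```

```text
time: 5.28
tool_pos: [0.4876, 0.1187, 0.0281]
tcp_rot: [0.465, 0.885, 0.0, 0.0]
wrist_force: [-1.2, -0.1, -0.6]
width: 0.071
finger_force: 0.0
time: 5.7
tool_pos: [0.4874, 0.1186, 0.0276]
tcp_rot: [0.465, 0.885, 0.0, 0.0]
wrist_force: [-0.0, -0.7, 0.5]
width: 0.0375
finger_force: 0.0
time: 6.12
tool_pos: [0.4874, 0.1186, 0.0276]
tcp_rot: [0.465, 0.885, -0.0, 0.0]
wrist_force: [-0.4, -0.6, 0.2]
width: 0.0102
finger_force: 30.0
```

```bash

python3 -m crank '[[[0,0,-0.005,0,0,0,1],[0,0,-0.015,0,0,0,1],[0.008,-0.012,-0.025,0,0,0,1],[0.009,-0.013,-0.03,0,0,0,1],[0,0,-0.025,0,0,0,1]]]'
python3 -m crank '[[[0,0,0,0,0,0.117,1],[0,0,0,0,0,0.117,1],[0,0,0,0,0,0.117,1],[0,0,0,0,0,0.117,1],[0,0,0,0,0,0.117,1]]]'
python3 -m crank '[[[0.02,0,0,0,0,0,1],[0.03,0,0,0,0,0,1],[0.02,0,0,0,0,0,1],[0,0,0,0,0,0,1],[0,0,0,0,0,0,1]]]'
python3 meas.py w3.png cover_strip drip_board splash_flap
```

```text
time: 6.53
tool_pos: [0.4533, 0.1177, 0.1286]
tcp_rot: [0.465, 0.885, -0.001, -0.002]
wrist_force: [-0.5, 0.2, -2.8]
width: 0.0099
finger_force: 30.0
time: 6.95
tool_pos: [0.4569, 0.1185, 0.1281]
tcp_rot: [0.702, 0.712, 0.0, -0.0]
wrist_force: [-0.1, 0.2, -2.4]
width: 0.0098
finger_force: 30.0
time: 7.37
tool_pos: [0.4553, 0.1895, 0.1277]
tcp_rot: [0.699, 0.715, -0.0, -0.0]
wrist_force: [-0.3, -0.3, -1.6]
width: 0.0099
finger_force: 30.0
tcp [0.4553 0.1883 0.1277] [ 9.998e-01  1.990e-02 -4.000e-04] yang 1.14
cover_strip 50 c [0.5078 0.1282] size [0.1608 0.228 ] ang 1.4 mean [5.104e-01 1.606e-01 4.000e-04] zmed 0.0004
cover_strip low 50 c [0.5078 0.1282] size [0.1608 0.228 ] ang 1.4 mean [5.104e-01 1.606e-01 4.000e-04] zmed 0.0004
drip_board 30434 c [0.5178 0.3107] size [0.1768 0.0653] ang 1.11 mean [0.5127 0.3107 0.0175] zmed 0.013
drip_board low 19555 c [0.5178 0.3107] size [0.1768 0.0653] ang 1.11 mean [0.4872 0.3089 0.0123] zmed 0.0124
drip_board mid 9020 c [0.5596 0.3129] size [0.0569 0.0694] ang 88.69 mean [0.5582 0.3185 0.0258] zmed 0.0255
splash_flap 8872 c [0.5659 0.3196] size [0.0802 0.0437] ang 0.98 mean [0.5586 0.3195 0.0258] zmed 0.0255
splash_flap mid 8781 c [0.5584 0.3193] size [0.0652 0.0432] ang 1.07 mean [0.5583 0.3195 0.0258] zmed 0.0255
```

View pics/w3.png

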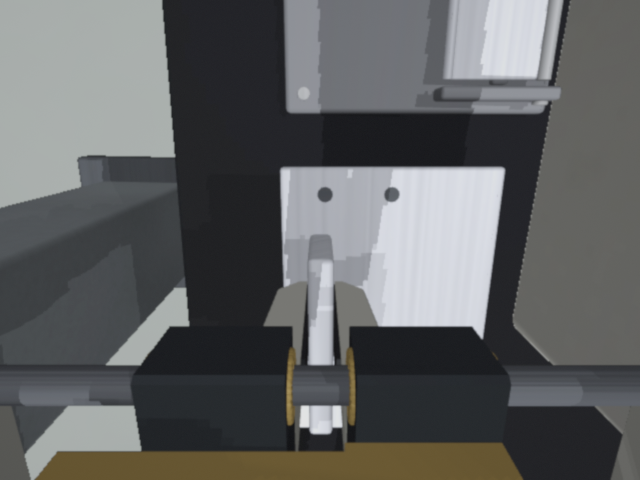

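The strip is held square, with its plate at cols 281–503 and its +y edge at row 168. The board edge is at row 111 and parallel to it. Board origin comes out at ≈(0.514, 0.373) with yaw 1.1°. Carrying the strip to the pre-insert spot.

```bash

python3 -m crank '[[[0.015,-0.012,0,0,0,0,1],[0.03,-0.019,0,0,0,0,1],[0.035,0,0,0,0,0,1],[0.035,0,0,0,0,0,1],[0.035,0,0,0,0,0,1]]]'
python3 -m crank '[[[0.025,0,0.01,0,0,0,1],[0.017,0,0.015,0,0,0,1],[0,0,0.02,0,0,0,1],[0,0,0.015,0,0,0,1],[0,0,0,0,0,0,1]]]'
cat > edge.py <<'E'
from h import *
import sys
s=arm.sense(); print("tcp",s["tool_pos"].round(4))
for n in ("top","scene"):
    p,im,d=cam(n); save(n+sys.argv[1],im)
    if n=="top": save("crop"+sys.argv[1],cv2.resize(im[185:285,205:335],(780,600),interpolation=cv2.INTER_CUBIC))
    for th in("cover_strip","drip_board","splash_flap"):
        q=arm.regions_of(n,th)
        if not q: print(n,"miss",th); continue
        X=cloud(p,d,q[0]["region"]); X=X[X[:,2]<.045].astype(np.float32); r=cv2.minAreaRect(np.ascontiguousarray(X[:,:2])); print(n,th,np.round(q[0]["score"],2),len(X),np.round(r[0],4),np.round(r[1],4),round(r[2],2),"zmed",np.median(X[:,2]).round(4))
    for th in("strip_edge","flap_edge"):
        q=arm.tip_of(n,th)
        if q: u,v=q[0]["location"]; print(n,th,round(q[0]["score"],2),np.round([u,v],1),px2w(p,u,v,z=.021 if th=="flap_edge" else s["tool_pos"][2]-.028).round(4))
E
python3 edge.py 2.png
```

```text
time: 7.98
tool_pos: [0.422, 0.3382, 0.1279]
tcp_rot: [0.701, 0.713, -0.0, 0.0]
wrist_force: [0.8, -0.6, -2.1]
width: 0.0093
finger_force: 30.0
time: 8.4
tool_pos: [0.4203, 0.3783, 0.0653]
tcp_rot: [0.701, 0.714, -0.002, 0.0]
wrist_force: [1.2, -0.9, -1.8]
width: 0.0102
finger_force: 30.0
tcp [0.4203 0.3783 0.0653]
top cover_strip 0.72 396 [0.4524 0.326 ] [0.0545 0.101 ] 89.83 zmed 0.0409
top drip_board 0.83 1562 [0.5122 0.372 ] [0.1702 0.1909] 0.92 zmed 0.0227
top splash_flap 0.88 808 [0.557  0.3726] [0.1524 0.0654] 88.07 zmed 0.0262
top strip_edge 0.71 [247.8 232.4] [0.5067 0.3799 0.0373]
top flap_edge 0.77 [251.3 224.8] [0.5324 0.3716 0.021 ]
scene cover_strip 0.93 71 [0.45   0.3739] [0.0985 0.1336] 2.31 zmed 0.0441
scene drip_board 0.56 2120 [0.5093 0.3739] [0.2152 0.1896] 0.97 zmed 0.0136
scene splash_flap 0.88 576 [0.5663 0.3809] [0.077  0.1575] 21.09 zmed 0.0261
scene strip_edge 0.95 [252.7 267.4] [0.5033 0.3686 0.0373]
scene flap_edge 0.65 [247.4 269.5] [0.5302 0.3667 0.021 ]
```

View pics/crop2.png

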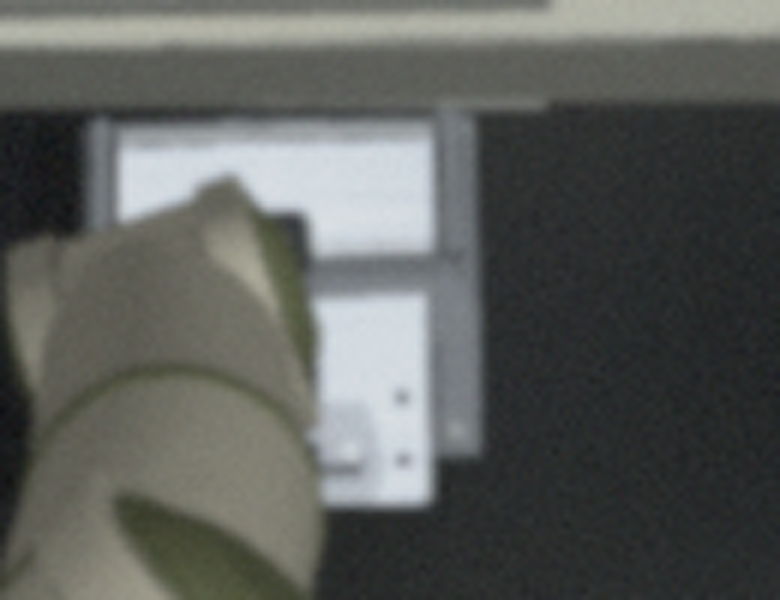

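The strip is in front of the flap with its −y edge (col 433) almost level with the flap's −y edge (col 436), so it sits about 3 mm too far right. I'll shift it +3 mm and lower it.

```bash

python3 -m crank '[[[0.003,0,0.01,0,0,0,1],[0,0,0.008,0,0,0,1],[0,0,0.003,0,0,0,1],[0,0,0.001,0,0,0,1],[0,0,0,0,0,0,1]]]'
python3 -m crank '[[[0,0,0.001,0,0,0,1],[0,0,0.001,0,0,0,1],[0,0,0,0,0,0,1],[0,0,0,0,0,0,1],[0,0,0,0,0,0,1]]]'
```

```text
time: 9.42
tool_pos: [0.4209, 0.3824, 0.0449]
tcp_rot: [0.7, 0.714, -0.001, 0.0]
wrist_force: [-0.0, -0.0, -1.5]
width: 0.0099
finger_force: 30.0
time: 9.83
tool_pos: [0.4212, 0.3828, 0.0438]
tcp_rot: [0.7, 0.714, 0.0, 0.0]
wrist_force: [0.0, -1.3, -2.2]
width: 0.0097
finger_force: 30.0
```

```bash

python3 -m crank '[[[0,0,0.001,0,0,0,1],[0,0,0.001,0,0,0,1],[0,0,0,0,0,0,1],[0,0,0,0,0,0,1],[0,0,0,0,0,0,1]]]'
python3 -m crank '[[[0,0,0.001,0,0,0,1],[0,0,0.0005,0,0,0,1],[0,0,0,0,0,0,1],[0,0,0,0,0,0,1],[0,0,0,0,0,0,1]]]'
```

```text
time: 10.25
tool_pos: [0.4211, 0.3827, 0.0416]
tcp_rot: [0.7, 0.714, -0.0, 0.0]
wrist_force: [-1.0, -0.4, -1.3]
width: 0.0099
finger_force: 30.0
time: 10.67
tool_pos: [0.4211, 0.3828, 0.0401]
tcp_rot: [0.7, 0.714, 0.0, 0.0]
wrist_force: [0.1, -0.8, -2.4]
width: 0.0096
finger_force: 30.0
```

```bash

python3 -m crank '[[[0,0,0.0005,0,0,0,1],[0,0,0.0005,0,0,0,1],[0,0,0,0,0,0,1],[0,0,0,0,0,0,1],[0,0,0,0,0,0,1]]]'
python3 -m crank '[[[0,0,0.0005,0,0,0,1],[0,0,0,0,0,0,1],[0,0,0,0,0,0,1],[0,0,0,0,0,0,1],[0,0,0,0,0,0,1]]]'
```

```text
time: 11.08
tool_pos: [0.4212, 0.3828, 0.0396]
tcp_rot: [0.7, 0.714, 0.0, -0.0]
wrist_force: [-1.9, -0.6, 4.6]
width: 0.0097
finger_force: 30.0
time: 11.5
tool_pos: [0.4212, 0.3828, 0.0396]
tcp_rot: [0.7, 0.714, 0.0, -0.0]
wrist_force: [-3.1, -1.7, 11.2]
width: 0.01
finger_force: 30.0
```

```bash

python3 -m crank '[[[0,0,-0.0008,0,0,0,1],[0,0.003,0,0,0,0,1],[0,0.006,0,0,0,0,1],[0,0.006,0,0,0,0,1],[0,0.003,0,0,0,0,1]]]'
python3 -m crank '[[[0,0,0,0,0,0,1],[0,0,0,0,0,0,1],[0,0,0,0,0,0,1],[0,0,0,0,0,0,1],[0,0,0,0,0,0,1]]]'
python3 edge.py 3.png
```

```text
time: 11.92
tool_pos: [0.4392, 0.3833, 0.0397]
tcp_rot: [0.7, 0.714, -0.0, -0.0]
wrist_force: [-6.8, 0.2, 10.1]
width: 0.0102
finger_force: 30.0
time: 12.33
tool_pos: [0.4395, 0.3833, 0.0397]
tcp_rot: [0.7, 0.714, 0.0, 0.0]
wrist_force: [-0.1, -0.5, 5.4]
width: 0.01
finger_force: 30.0
tcp [0.4395 0.3833 0.0397]
top cover_strip 0.75 558 [0.4702 0.3317] [0.0518 0.1011] 89.75 zmed 0.0178
top drip_board 0.69 1353 [0.5138 0.3718] [0.1927 0.1701] 88.49 zmed 0.0228
top splash_flap 0.97 678 [0.5569 0.3722] [0.1528 0.0662] 87.03 zmed 0.0264
top strip_edge 0.8 [244.6 228.9] [0.5224 0.3919 0.0117]
top flap_edge 0.92 [251.2 224.3] [0.5339 0.3719 0.021 ]
scene cover_strip 0.62 1063 [0.4724 0.3718] [0.1088 0.1492] 0.31 zmed 0.0181
scene drip_board 0.76 1741 [0.5217 0.3648] [0.2059 0.2097] 1.06 zmed 0.0172
scene splash_flap 0.79 682 [0.5638 0.3872] [0.0839 0.1381] 3.91 zmed 0.0263
scene strip_edge 0.65 [246.7 277.7] [0.5116 0.3817 0.0117]
scene flap_edge 0.71 [252.7 276.2] [0.4932 0.3767 0.021 ]
```

View pics/crop3.png

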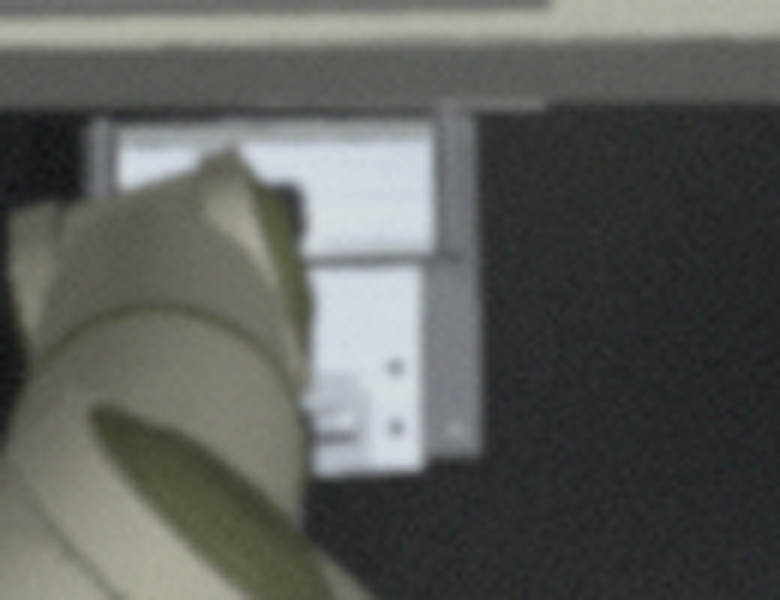

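The strip's −y edge is now at col 422 against the flap's 436, so it sits ≈6 mm inside and is well centred. It lies flat just short of the flap, so I'll slide it in.

```bash

python3 -m crank '[[[0,0.002,-0.0001,0,0,0,1],[0,0.003,0,0,0,0,1],[0,0.003,0,0,0,0,1],[0,0.003,0,0,0,0,1],[0,0.003,0,0,0,0,1]]]'
python3 -m crank '[[[0,0.003,0,0,0,0,1],[0,0.003,0,0,0,0,1],[0,0.003,0,0,0,0,1],[0,0.003,0,0,0,0,1],[0,0.003,0,0,0,0,1]]]'
python3 - <<'E'
from h import *
p,im,d=cam("top"); q=arm.regions_of("top","splash_flap")
X=cloud(p,d,q[0]["region"]); X=X[X[:,2]<.08]
for a,b in((.52,.54),(.54,.56),(.56,.59)): m=(X[:,0]>a)&(X[:,0]<b); print(a,m.sum(),np.median(X[m,2]).round(4))
E
```

```text
time: 13.35
tool_pos: [0.4519, 0.3835, 0.0397]
tcp_rot: [0.7, 0.714, -0.001, -0.001]
wrist_force: [-6.1, -0.4, 8.3]
width: 0.0098
finger_force: 30.0
time: 13.77
tool_pos: [0.4669, 0.3838, 0.0397]
tcp_rot: [0.7, 0.714, -0.001, -0.001]
wrist_force: [-6.2, -1.5, 8.5]
width: 0.0097
finger_force: 30.0
0.52 95 0.026
0.54 137 0.0258
0.56 183 0.0258
```

```bash

python3 -m crank '[[[0,0.002,0,0,0,0,1],[0,0.002,0,0,0,0,1],[0,0.0015,0,0,0,0,1],[0,0.001,0,0,0,0,1],[0,0,0,0,0,0,1]]]'
python3 -m crank '[[[0,0.001,0,0,0,0,1],[0,0.001,0,0,0,0,1],[0,0,0,0,0,0,1],[0,0,0,0,0,0,1],[0,0,0,0,0,0,1]]]'
```

```text
time: 14.28
tool_pos: [0.4737, 0.3839, 0.0397]
tcp_rot: [0.7, 0.714, -0.001, -0.001]
wrist_force: [-4.5, 0.2, 6.8]
width: 0.01
finger_force: 30.0
time: 14.7
tool_pos: [0.4756, 0.384, 0.0396]
tcp_rot: [0.7, 0.714, -0.001, -0.001]
wrist_force: [-5.5, -0.3, 7.4]
width: 0.0103
finger_force: 30.0
```

```bash

python3 -m crank '[[[0,0.0007,0,0,0,0,1],[0,0.0007,0,0,0,0,1],[0,0,0,0,0,0,1],[0,0,0,0,0,0,1],[0,0,0,0,0,0,1]]]'
python3 -m crank '[[[0,0.0007,0,0,0,0,1],[0,0.0007,0,0,0,0,1],[0,0,0,0,0,0,1],[0,0,0,0,0,0,1],[0,0,0,0,0,0,1]]]'
```

```text
time: 15.12
tool_pos: [0.4763, 0.384, 0.0397]
tcp_rot: [0.7, 0.714, -0.001, -0.001]
wrist_force: [-6.7, 0.1, 9.5]
width: 0.0097
finger_force: 30.0
time: 15.53
tool_pos: [0.4763, 0.384, 0.0397]
tcp_rot: [0.7, 0.714, -0.002, -0.002]
wrist_force: [-11.3, 0.2, 13.4]
width: 0.0096
finger_force: 30.0
```

```bash

python3 -m crank '[[[0,0.0008,0,0,0,0,1],[0,0,0,0,0,0,1],[0,0,0,0,0,0,1],[0,0,0,0,0,0,1],[0,0,0,0,0,0,1]]]'
python3 -m crank '[[[0,0,-0.0003,0,0,0,1],[0,0,0,0,0,0,1],[0,0,0,0,0,0,1],[0,0,0,0,0,0,1],[0,0,0,0,0,0,1]]]'
python3 edge.py 4.png
python3 - <<'E'
from h import *
s=arm.sense(); print(s["wrist_force"],s["torque"],s["tcp_rot"])
p,im,d=cam("scene"); save("scene5.png",cv2.resize(im[190:340,150:350],(800,600),interpolation=cv2.INTER_CUBIC))
p,im,d=cam("top"); q=arm.regions_of("top","splash_flap")
X=cloud(p,d,q[0]["region"]); X=X[X[:,2]<.08]
for a,b in((.52,.54),(.54,.56),(.56,.59)): m=(X[:,0]>a)&(X[:,0]<b); print(a,m.sum(),np.median(X[m,2]).round(4))
E
```

```text
time: 15.95
tool_pos: [0.4763, 0.384, 0.0396]
tcp_rot: [0.7, 0.714, -0.003, -0.002]
wrist_force: [-13.7, -1.1, 13.7]
width: 0.0096
finger_force: 30.1
time: 16.37
tool_pos: [0.4764, 0.3839, 0.0397]
tcp_rot: [0.7, 0.714, -0.003, -0.002]
wrist_force: [-13.1, 0.5, 10.6]
width: 0.0095
finger_force: 30.0
tcp [0.4764 0.3839 0.0397]
top cover_strip 0.81 389 [0.4918 0.3319] [0.0524 0.0692] 89.89 zmed 0.018
top drip_board 0.87 1162 [0.5123 0.3184] [0.0842 0.172 ] 89.07 zmed 0.0177
top splash_flap 0.71 436 [0.5558 0.3259] [0.0661 0.0588] 1.27 zmed 0.026
top strip_edge 0.8 [244.7 217.7] [0.5558 0.3919 0.0117]
top flap_edge 0.77 [252.2 228. ] [0.5229 0.3689 0.021 ]
scene cover_strip 0.88 763 [0.4959 0.3763] [0.1398 0.0814] 89.72 zmed 0.0184
scene drip_board 0.56 2209 [0.5224 0.3644] [0.1991 0.2099] 1.44 zmed 0.0134
scene splash_flap 0.61 554 [0.5652 0.392 ] [0.0856 0.1271] 1.9 zmed 0.0261
scene strip_edge 0.59 [237.4 270.7] [0.5569 0.3783 0.0117]
scene flap_edge 0.71 [246.3 271.2] [0.5245 0.3736 0.021 ]
[-13.04378885  -0.53763587  11.57838071] [-0.05951027  2.27860653 -0.05508757] [ 0.69969717  0.71443176 -0.00269397 -0.00196793]
0.52 107 0.0258
0.54 138 0.0263
0.56 196 0.0262
```

View pics/crop4.png

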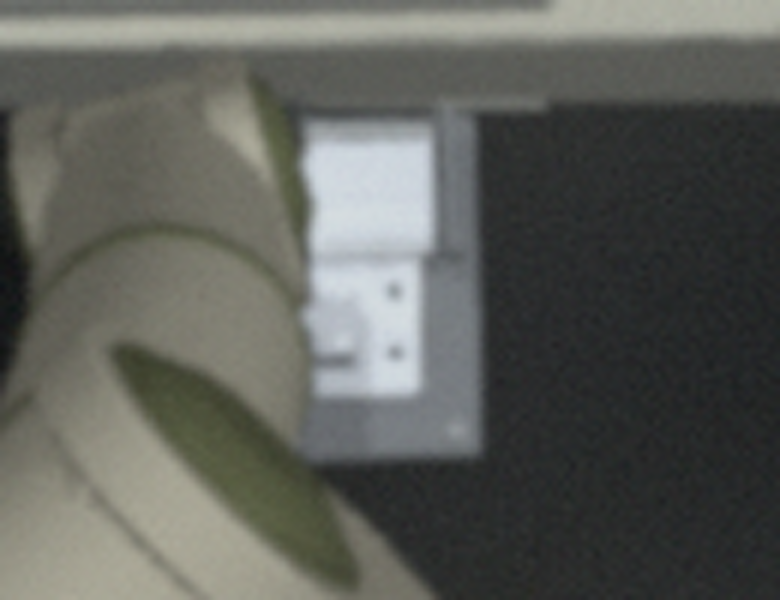

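The strip's rear edge is at x≈0.458, which matches home. The flap is level at z 0.026, and the push meets a firm stop. I'll ease the horizontal push and trim the press to about 10 N.

```bash

python3 -m crank '[[[0,-0.0007,-0.0001,0,0,0,1],[0,0,0,0,0,0,1],[0,0,0,0,0,0,1],[0,0,0,0,0,0,1],[0,0,0,0,0,0,1]]]'
python3 -m crank '[[[0,0,0,0,0,0,1],[0,0,0,0,0,0,1],[0,0,0,0,0,0,1],[0,0,0,0,0,0,1],[0,0,0,0,0,0,1]]]'
```

```text
time: 17.53
tool_pos: [0.4764, 0.3839, 0.0397]
tcp_rot: [0.7, 0.714, -0.002, -0.002]
wrist_force: [-10.3, 0.0, 8.4]
width: 0.0097
finger_force: 30.0
time: 17.95
tool_pos: [0.4764, 0.3839, 0.0397]
tcp_rot: [0.7, 0.714, -0.002, -0.002]
wrist_force: [-10.0, 0.0, 9.5]
width: 0.0097
finger_force: 30.0
```

```bash
python3 -c "
from station import arm
print(arm.sense()['wrist_force']); print(arm.sign_off())"
```

```text
[-1.00209305e+01  7.64001256e-03  9.48165445e+00]
the job is handed in; nothing more can be done
None
```

The strip is home against the stop bar and the flap measured level after the slide; the strip is still gripped and pressed flat with about 10 N. The job was handed in at about 18 s; no verdict came back.

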